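# Find the thread hand of a lapping spindle and take off its cap

### The job

The disc on the lapping machine nearer the microscope (the left one, seen from the robot) is due for changing, so its knurled screw cap must come off, but nobody remembers whether that spindle has a right-hand or a left-hand thread: try the cap gently both ways, and unscrew it the way it gives, without wrenching it against its stop or pulling it over the thread. Once it is free, lift it straight off, well clear of the spindle (a hand's width), and finish while still holding it up there in the gripper, upright and still; do not set it down. Leave the other machine's cap screwed home and do not disturb the spare disc, brass weight, brush and eraser lying about.

Things in the scene. Friction and masses are not known exactly. Their poses are not given: they have to be found in the camera images.
- lap_a: one of two like white bench lapping machines, fixed: casing 150 x 150 mm, black pan (outer radius 70, rim 55 mm above bench), brown disc 112 mm across, its top 58 mm above bench, spindle locked. A threaded spindle nose (32 mm thick) stands 20.5 mm above the disc, under the cap. Origin: underside centre, on the spindle axis. Either may stand left (y > 0, nearer the microscope) or right (y < 0).
- lap_b: the same as lap_a: the other lapping machine, same size and origin; its thread runs the other way.
- lap_a_seat (a point): point on the spindle axis of lap_a at the top of its disc, 58 mm above the bench: where the cap's underside centre sits when screwed home
- lap_b_seat (a point): the same point on lap_b
- cap_a: loose knurled steel screw cap on lap_a, 42 mm across, 34 mm high, 200 g; its own +x runs along the yellow line on its black top. Origin: underside centre, z up; screwed home it sits on the disc. Two-start thread, hand unknown, 12 mm rise a turn: the right way it turns easily and is free after about 3 rad (6 mm up; turning further is harmless); the wrong way it meets a stop within 0.1 to 0.2 rad.
- cap_b: the same kind of cap, on lap_b. A light grip (20 to 40 N) is enough to turn and lift either cap.
- spare_disc: bystander: spare lapping disc, dark steel ring 112 mm across, 7 mm thick, lying on the bench behind the machines; origin centre of its underside
- weight: bystander: small brass balance weight, 22 mm across, 22 mm high, left of the machines
- dust_brush: bystander: wooden-handled dusting brush 170 mm long, left of the machines
- eraser: bystander: blue and white eraser 42 x 20 x 12 mm, right of the machines

How it is judged:
By the outcome, as a careful person would: the job done as asked, in the order asked, and still so for the second after the job is handed in, while the arm keeps its last pose, push and grip.
It also fails if it takes over 64 s, if anything falls off the work surface, if the arm or the gripper's body presses on something with over 40 N, if the wrist force passes 120 N, or if a joint passes its speed limit or range.

### The arm

A 7-joint arm with a two-finger parallel gripper is mounted at the origin on a cart in front of the work surface, level with it; the furniture and walls round the work are solid. World frame = base frame: x ahead of the robot, y to its left, z up, the work surface at z = 0. Lengths are in mm, angles in rad, forces in N, time in s.
With the tool pointing down it reaches from about 350 to 900 mm from the base axis. Payload 7.2 kg.
Tool frame: the origin (TCP) lies midway between the tips of the shut fingers; the grasp point (between the pads) lies behind it (ctrl.grasp_offset is the z of the grasp point in the tool frame, in mm); z points along the fingers, y is the line along which they close (so a half turn about z gives the same grasp; the last joint's range is limited). The gripper opens to 85 mm and grips with 20 to 120 N. Pads are 22 mm wide; open, the fingers measure 114 mm over their backs; the gripper's body (76 mm by 85 mm) begins 54 mm behind the grasp point. The pads swing forward as they close: fully open they stand 13 mm farther back than shut.
Start: joints at [-1.344, 0.411, -0.013, 1.596, 0.006, 1.134, -0.082], TCP at [181.602, 598.039, 204.797] pointing down, gripper open.
Joint ranges: [-2.95, 2.95], [-0.29, 1.99], [-1.47, 1.44], [0.14, 2.54], [-1.03, 4.17], [0.13, 1.85], [-2.86, 2.86]. Speed limits (rad/s): [2.39, 2.39, 3.01, 3.01, 3.14, 3.14, 3.14].

### API

Orientations are given as a unit quaternion [x, y, z, w].
In Python, from station import ctrl, optics gives the robot as it stands (ctrl), with the cameras (optics).
- The arm moves only by the shell command python3 steer.py 'ROWS' [OPENING] [FORCE]. ROWS is a JSON list of rows, 1 to 8 of them, each an object with the fields xyz (a list: dx, dy, dz in fractions of the full range, 1 being 750 mm), rot (a list: a rotation vector rx, ry, rz in shares of 4 rad (1.0 is 4 rad)); a field left out counts as zero; each row shifts and turns the commanded pose from where the row before left it, along the tool's axes as they then stand; what a row does not reach is not made up. A row lasts 1/12 s, in which the tool goes at most 41.7 mm and 0.125 rad, less where a joint would pass 70% of its speed; a pose out of reach is approached as far as the arm can. OPENING is the finger opening in mm, set as the command begins (- or left out keeps the last). The fingers move at their own pace and stop on an object; FORCE is the grip in N (left out, the last holds). Time passes only in rows, so rows that do not move let the fingers close. It prints the time, the measured TCP pose, the force, the opening and the grip force at its end. Input that does not fit is refused with a message, and nothing moves.
- ctrl.sense(): the state, without advancing time (a new reading comes with each control period).
- optics.grab_frame(name): name is "side" or "top" or "wrist"; returns a dict with "color" (384x512x3 uint8, blue, green, red), "depth" (384x512 float32, mm along the optical axis (not along the pixel's ray), 0 where there is no reading), "fov_y" (degrees; the focal length in pixels is half the picture's height over the tangent of half this angle, whatever the lens; pixels are square), "cx", "cy" (the principal point, pixels), "extrinsics" (4x4, takes a point from world to camera coordinates). Camera axes: x right, y down, z forward; pixel columns grow to the right and rows downward; lengths in mm; the calibration is good to about 2 mm. The wrist camera is an equidistant fisheye: a pixel r from the principal point sees the ray r / f radians off the axis. A picture is of the moment at which its call begins.
- ctrl.job_done(): hands the job in; it is judged then, once.
The state is a dict: "time_s": time; "joint_pos": joint angles; "joint_velocities": joint speeds; "joint_torque": joint torques, N m; "ee_pos": TCP position; "eef_rot": TCP orientation; "contact_force": force on the tool from outside, world axes, zero at the start; "ft_torque": the same for the moment, N m; "grip_width": finger opening in mm; "grasp_force": force on a finger pad.
Only numpy, scipy, OpenCV 4.12 (cv2) and the standard library are available. Lean on these libraries where they do the work, as an engineer would, in place of code of your own. Each camera call takes 0.05 s, during which the arm holds its last target. There are 200 camera calls.

## Working session

There is one attempt and no reset: what is moved stays moved. The work goes in short steps, Python scripts to look and compute and a shell command to move; the robot and the scene stay as the last step left them, time stands still between calls to the robot, and variables do not carry over. Pictures are saved under pics/ and viewed, at most 10 in all, crops included, and the job is handed in when it is done.

```bash
ls; mkdir -p pics
python3 - <<'E'
from station import ctrl, optics
import cv2,numpy as np
s=ctrl.sense();print(s,ctrl.grasp_offset)
for n in("top","side"):
    f=optics.grab_frame(n);cv2.imwrite(f"pics/{n}0.png",f["color"]);np.savez(f"pics/{n}0.npz",**f)
    print(n,f["fov_y"],f["cx"],f["cy"],f["extrinsics"])
E
```

```text
pics
station.py
steer.py
{'time_s': 0.0, 'joint_pos': array([-1.34418929,  0.41191408, -0.01268985,  1.59707292,  0.005637  ,
        1.13427347, -0.082198  ]), 'joint_velocities': array([ 0.00128265,  0.00029455,  0.0023254 ,  0.00086886,  0.00101106,
       -0.00074368, -0.000491  ]), 'joint_torque': array([ 4.54336805e-05, -6.00625920e+01,  6.82558157e-01, -2.99419999e+01,
        1.39594983e-02,  1.05160457e-02,  1.34263331e-05]), 'ee_pos': array([181.50691964, 597.49459314, 203.93257617]), 'eef_rot': array([ 1.46859309e-01,  9.89157054e-01, -8.15164020e-04, -4.11659407e-05]), 'contact_force': array([ 0.13545232, -0.00373379, -0.50017322]), 'ft_torque': array([-0.02134669,  0.00812104, -0.00796631]), 'grasp_force': 0.0, 'grip_width': 85.23150829781663} -18.700000000000003
top 56.91437080015431 255.85186300691694 193.58953089283764 [[-2.10423511e-02 -9.99774592e-01 -2.82588461e-03  8.39539574e+01]
 [-9.88786952e-01  2.12288995e-02 -1.47816435e-01  5.65962728e+02]
 [ 1.47843106e-01 -3.16207484e-04 -9.89010776e-01  1.07206329e+03]
 [ 0.00000000e+00  0.00000000e+00  0.00000000e+00  1.00000000e+00]]
side 44.0192665804673 253.3516487642578 195.5033528411694 [[ 9.21733257e-01 -3.87349372e-01 -1.91902805e-02 -4.87694739e+02]
 [-2.73128666e-01 -6.13213963e-01 -7.41194554e-01  2.54215429e+02]
 [ 2.75333497e-01  6.88425086e-01 -6.71015921e-01  1.17251630e+03]
 [ 0.00000000e+00  0.00000000e+00  0.00000000e+00  1.00000000e+00]]
```

View pics/top0.png

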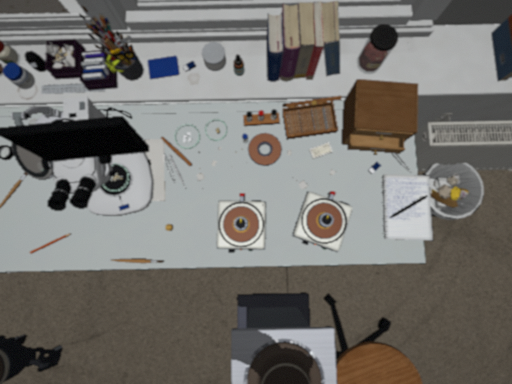

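View pics/side0.png

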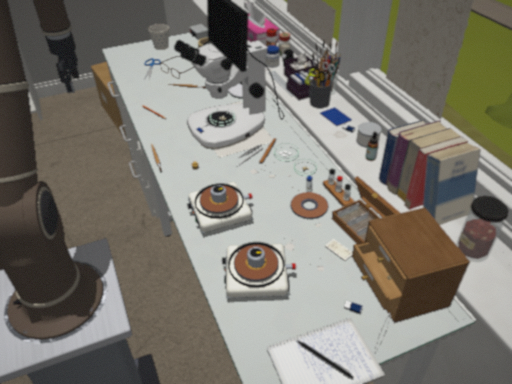

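```bash
cat > h.py <<'E'
import numpy as np
def P(f,u,v,z=None):
    """pixel -> world; z given: intersect plane z, else depth"""
    F=192/np.tan(np.radians(float(f["fov_y"]))/2);E=f["extrinsics"];R,t=E[:3,:3],E[:3,3]
    d=np.array([(u-f["cx"])/F,(v-f["cy"])/F,1.]);c=-R.T@t;w=R.T@d
    k=f["depth"][int(round(v)),int(round(u))] if z is None else (z-c[2])/w[2]
    return c+k*w
E
python3 - <<'E'
from h import *;import cv2
f=dict(np.load("pics/top0.npz"));g=dict(np.load("pics/side0.npz"))
a=cv2.resize(f["color"][190:260,205:275],None,fx=8,fy=8,interpolation=cv2.INTER_CUBIC)
cv2.imwrite("pics/c1.png",a)
for n,F,(r0,r1,c0,c1) in(("t",f,(205,240,222,262)),("s",g,(180,225,195,245))):
    p=np.array([P(F,u,v) for v in range(r0,r1) for u in range(c0,c1)])
    m=p[(p[:,2]>84)&(p[:,2]<105)]; print(n,len(m),m.mean(0),m.min(0),m.max(0),(m.min(0)+m.max(0))/2)
    q=p[(p[:,2]>52)&(p[:,2]<64)];print((q.min(0)+q.max(0))/2,np.ptp(q,axis=0))
E
```

```text
t 156 [472.7948539  121.19784064  91.6470871 ] [452.29342914 100.03599441  84.88604459] [494.22279448 141.96125575  97.05820963] [473.25811181 120.99862508  90.97212711]
[478.7548264  117.8294319   57.87773621] [106.49978323 120.71613655  11.46391369]
s 135 [473.45975147 117.33184374  90.83780846] [453.12946675  99.04690245  84.39910684] [494.09610223 144.70754196  95.76809296] [473.61278449 121.87722221  90.0835999 ]
[474.21671928 120.63204311  57.81019568] [138.94080403 140.58107632  11.59102438]
```

View pics/c1.png

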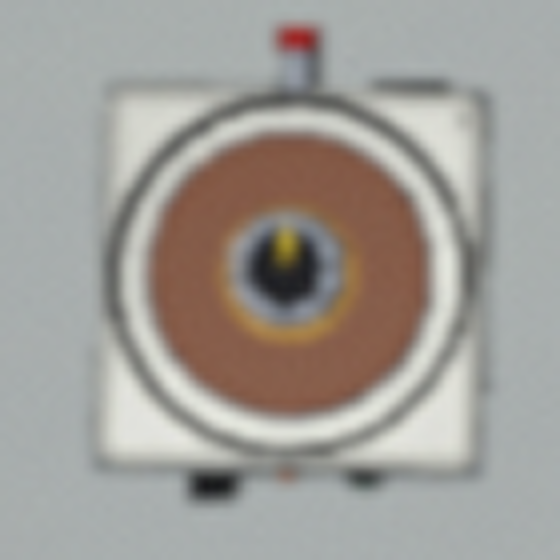

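The left machine's cap shows at crop pixel (286,266), about world (473, 121), with its top at z≈92 and its yellow line along +x. I'll move over it now.

The manual's scale: shifts go in shares of 750 mm and turns go in shares of 4 rad. Converting my numbers, -26 mm is -0.0347, -23.2 mm is -0.0309.

```bash
python3 steer.py '[{"xyz": [-0.0347,-0.0309,0]},{"xyz": [-0.0347,-0.0309,0]},{"xyz": [-0.0347,-0.0309,0]},{"xyz": [-0.0347,-0.0309,0]},{"xyz": [-0.0347,-0.0309,0]},{"xyz": [-0.0347,-0.0309,0]},{"xyz": [-0.0347,-0.0309,0]},{"xyz": [-0.0347,-0.0309,0]}]' && python3 steer.py '[{"xyz": [-0.0347,-0.0309,0]},{"xyz": [-0.0347,-0.0309,0]},{"xyz": [-0.0347,-0.0309,0]},{"xyz": [-0.0347,-0.0309,0]},{"xyz": [-0.0347,-0.0309,0]},{"xyz": [-0.0347,-0.0309,0]},{"xyz": [-0.0347,-0.0309,0]},{}]'
cat >> h.py <<'E'
def tool(target):
    from station import ctrl, optics
    from scipy.spatial.transform import Rotation as R
    s=ctrl.sense();r=R.from_quat(s["eef_rot"])
    print("t",s["time_s"],"pos",s["ee_pos"].round(1),"q",s["joint_pos"].round(3))
    print("delta tool",r.inv().apply(np.array(target)-s["ee_pos"]).round(2),"tool axes\n",r.as_matrix().round(4))
    print("F",s["contact_force"].round(2),"M",s["ft_torque"].round(3),s["grip_width"],s["grasp_force"])
E
python3 -c "from h import *;tool([473,121,120])"
```

```text
time_s: 0.77
ee_pos: [327.2, 358.2, 204.6]
eef_rot: [0.147, 0.989, -0.0, -0.0]
contact_force: [0.6, 0.1, -0.2]
grip_width: 85.6
grasp_force: 0.0
time_s: 1.43
ee_pos: [456.6, 145.0, 204.9]
eef_rot: [0.151, 0.989, -0.001, 0.001]
contact_force: [0.1, -0.1, 0.3]
grip_width: 85.3
grasp_force: 0.0
t 1.4333 pos [456.6 145.  204.9] q [-0.668  0.156  0.291  1.955 -0.049  1.037  0.912]
delta tool [-22.64 -17.91  85.03] tool axes
 [[-0.9544  0.2985  0.0017]
 [ 0.2985  0.9544 -0.0023]
 [-0.0023 -0.0017 -1.    ]]
F [ 0.1  -0.15  0.35] M [-0.009 -0.022 -0.009] 85.31764071130826 0.0
```

Converted, 25 mm is 0.0333, -22.6 mm is -0.0301, 0.12 rad is 0.03.

```bash
python3 steer.py '[{"xyz": [-0.0301,-0.0239,0.0333]},{"rot": [0,0,0.03]},{"rot": [0,0,0.03]},{"rot": [0,0,0.03]},{"rot": [0,0,0.03]},{"rot": [0,0,0.03]},{"rot": [0,0,0.03]},{}]'
python3 - <<'E'
from h import *;tool([473,121,120])
from station import ctrl, optics
import cv2
f=optics.grab_frame("wrist");np.savez("pics/w.npz",**f);cv2.imwrite("pics/w.png",cv2.resize(f["color"],(768,576)))
E
```

```text
time_s: 2.1
ee_pos: [469.7, 128.2, 179.5]
eef_rot: [0.488, 0.873, -0.0, -0.0]
contact_force: [0.5, -0.2, -0.8]
grip_width: 85.4
grasp_force: 0.0
t 2.1 pos [469.7 128.2 179.5] q [-0.716  0.204  0.407  1.975 -0.097  0.982  0.288]
delta tool [-7.83 -0.92 59.48] tool axes
 [[-5.233e-01  8.522e-01 -7.000e-04]
 [ 8.522e-01  5.233e-01 -3.000e-04]
 [ 1.000e-04 -7.000e-04 -1.000e+00]]
F [ 0.47 -0.17 -0.81] M [ 0.011 -0.047  0.053] 85.43383628289179 0.0
```

View pics/w.png

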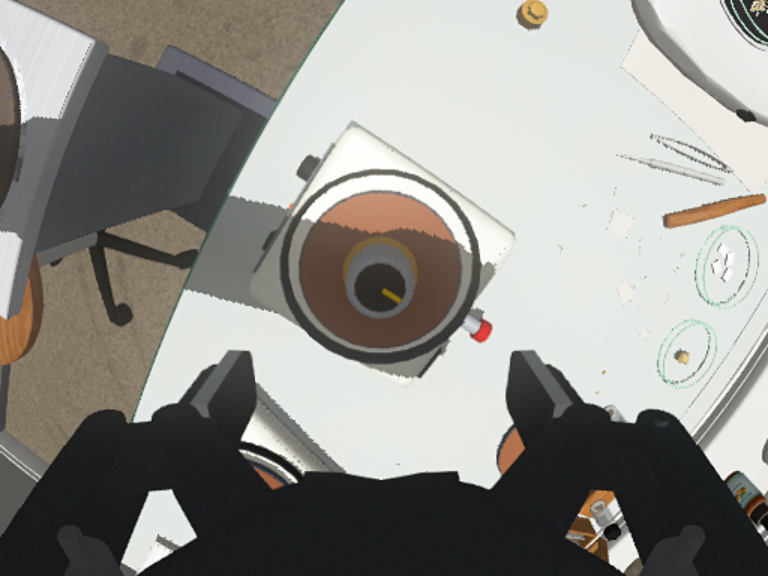

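The cap's top is at about (380,287) in this enlarged picture, midway between the fingers. I'll measure its centre from the wrist depth.

Run:
```python
from h import *
f=dict(np.load("pics/w.npz"));F=192/np.tan(np.radians(float(f["fov_y"]))/2)
v,u=np.mgrid[150:230,205:305].astype(float);x=u-f["cx"];y=v-f["cy"];r=np.hypot(x,y);th=r/F
z=f["depth"][150:230,205:305];k=np.tan(th)/np.maximum(r,1e-9)
c=np.stack([x*k*z,y*k*z,z],-1).reshape(-1,3);E=f["extrinsics"]
p=(c-E[:3,3])@E[:3,:3]
import cv2
for lo,hi in((86,98),(52,62)):
    m=p[(p[:,2]>lo)&(p[:,2]<hi)]
    (cx,cy),rr=cv2.minEnclosingCircle(m[:,:2].astype(np.float32));print(len(m),cx,cy,rr,np.median(m[:,2]))
tool([473,121,120])
```

```text
1532 471.8653259277344 120.74056243896484 21.075611114501953 90.67747789506151
5545 478.3356018066406 111.37438201904297 62.88315963745117 57.35288473343387
t 2.15 pos [469.8 128.3 179.6] q [-0.715  0.204  0.407  1.975 -0.096  0.982  0.296]
delta tool [-7.86 -1.08 59.56] tool axes
 [[-5.297e-01  8.482e-01 -5.000e-04]
 [ 8.482e-01  5.297e-01 -3.000e-04]
 [ 0.000e+00 -5.000e-04 -1.000e+00]]
F [ 0.38  0.47 -0.58] M [-0.058 -0.062  0.01 ] 85.4223353923867 0.0
```

Converted, 5 mm is 0.0067, 0.12 rad is 0.03.

```bash
python3 steer.py '[{"xyz": [0,0,0.0067],"rot": [0,0,0.03]},{"xyz": [0,0,0.0067],"rot": [0,0,0.03]},{"xyz": [0,0,0.0067],"rot": [0,0,0.03]},{"xyz": [0,0,0.0067],"rot": [0,0,0.03]},{"xyz": [0,0,0.0067],"rot": [0,0,0.03]},{"xyz": [0,0,0.0067],"rot": [0,0,0.03]},{"xyz": [0,0,0.0067],"rot": [0,0,0.03]},{"xyz": [0,0,0.0067],"rot": [0,0,0.03]}]'>/dev/null;python3 steer.py '[{"rot": [0,0,0.03]},{"rot": [0,0,0.03]},{"rot": [0,0,0.03]},{"rot": [0,0,0.03]},{},{}]'
python3 -c "from h import *;tool([472.3,120.9,64])"
```

```text
time_s: 3.32
ee_pos: [469.9, 128.2, 139.7]
eef_rot: [0.94, 0.34, -0.0, 0.0]
contact_force: [0.7, -0.4, -0.4]
grip_width: 85.2
grasp_force: 0.0
t 3.3167 pos [469.9 128.2 139.7] q [-0.91   0.284  0.659  2.031 -0.221  0.896 -1.009]
delta tool [-2.82  7.16 75.65] tool axes
 [[ 7.689e-01  6.394e-01 -3.000e-04]
 [ 6.394e-01 -7.689e-01 -2.000e-04]
 [-4.000e-04 -0.000e+00 -1.000e+00]]
F [ 0.66 -0.44 -0.41] M [-0.012 -0.041 -0.017] 85.2139148437921 0.0
```

Converted, 15 mm is 0.02, 10 mm is 0.0133.

```bash
python3 steer.py '[{"xyz": [-0.0037,0.0096,0]},{},{"xyz": [0,0,0.02]},{"xyz": [0,0,0.02]},{"xyz": [0,0,0.0133]},{},{}]'
python3 -c "from h import *;tool([472.3,120.9,64])"
```

```text
time_s: 3.9
ee_pos: [472.3, 120.2, 99.6]
eef_rot: [0.942, 0.337, -0.001, 0.0]
contact_force: [0.4, -0.3, 1.3]
grip_width: 85.7
grasp_force: 0.0
t 3.9 pos [472.3 120.2  99.6] q [-0.859  0.349  0.631  2.068 -0.282  0.809 -0.943]
delta tool [ 0.48 -0.57 35.58] tool axes
 [[ 7.730e-01  6.343e-01 -9.000e-04]
 [ 6.343e-01 -7.730e-01 -7.000e-04]
 [-1.200e-03 -0.000e+00 -1.000e+00]]
F [ 0.42 -0.31  1.31] M [0.007 0.002 0.014] 85.67311108770102 0.0
```

Converted, 12 mm is 0.016, 8 mm is 0.0107.

```bash
python3 steer.py '[{"xyz": [0.0007,-0.0008,0.016]},{"xyz": [0,0,0.016]},{"xyz": [0,0,0.0107]},{"xyz": [0,0,0.0048]},{},{}]'
python3 steer.py '[{},{},{},{},{},{},{},{}]' 36 25
python3 -c "from h import *;tool([472.3,120.9,64])"
```

```text
time_s: 4.4
ee_pos: [472.8, 121.4, 64.6]
eef_rot: [0.942, 0.337, 0.0, 0.0]
contact_force: [0.8, -0.1, -0.2]
grip_width: 85.7
grasp_force: 0.0
time_s: 5.07
ee_pos: [472.6, 121.5, 64.2]
eef_rot: [0.942, 0.337, 0.0, -0.0]
contact_force: [-0.4, 0.7, 0.8]
grip_width: 36.1
grasp_force: 0.5
t 5.0667 pos [472.6 121.5  64.2] q [-0.824  0.408  0.594  2.095 -0.339  0.732 -0.896]
delta tool [-0.6   0.31  0.24] tool axes
 [[ 7.732e-01  6.341e-01  1.000e-04]
 [ 6.341e-01 -7.732e-01  1.000e-04]
 [ 1.000e-04 -0.000e+00 -1.000e+00]]
F [-0.39  0.67  0.77] M [ 0.03  -0.01  -0.008] 36.11600669922868 0.5144050531089306
```

Run:
```python
from station import ctrl, optics
import cv2,numpy as np
f=optics.grab_frame("wrist");g=optics.grab_frame("side")
a=cv2.resize(f["color"][90:290,130:390],(520,400));b=cv2.resize(g["color"][150:240,170:265],(420,400),interpolation=cv2.INTER_CUBIC)[:,:280]
cv2.imwrite("pics/g.png",np.hstack([a,b]))
```

```text
(no output)
```

View pics/g.png

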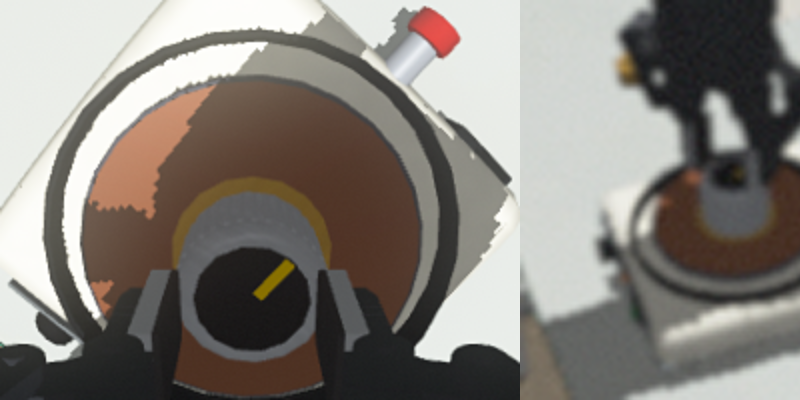

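The pads straddle the cap on both sides (crop x≈175 and 320) but are barely touching it. I'll close further.

```bash
python3 steer.py '[{},{},{},{}]' 20 28
python3 -c "from h import *;tool([472.3,120.9,64])"
```

```text
time_s: 5.5
ee_pos: [474.2, 121.1, 65.2]
eef_rot: [0.942, 0.336, 0.001, 0.0]
contact_force: [0.9, -2.5, 8.7]
grip_width: 20.4
grasp_force: 4.5
t 5.5 pos [474.2 121.1  65.2] q [-0.824  0.407  0.595  2.093 -0.339  0.731 -0.896]
delta tool [-1.55 -1.07  1.15] tool axes
 [[ 7.737e-01  6.335e-01  2.900e-03]
 [ 6.335e-01 -7.737e-01  3.000e-04]
 [ 2.500e-03  1.600e-03 -1.000e+00]]
F [ 0.87 -2.53  8.74] M [-0.524 -0.234 -0.019] 20.389190813114862 4.457611724501476
```

Run:
```python
from station import ctrl, optics
import cv2,numpy as np
f=optics.grab_frame("wrist");g=optics.grab_frame("side")
np.savez("pics/w2.npz",**f)
a=cv2.resize(f["color"][90:290,130:390],(520,400));b=cv2.resize(g["color"][170:230,190:230],(280,420),interpolation=cv2.INTER_CUBIC)[:400]
cv2.imwrite("pics/g2.png",np.hstack([a,b]))
```

```text
(no output)
```

View pics/g2.png

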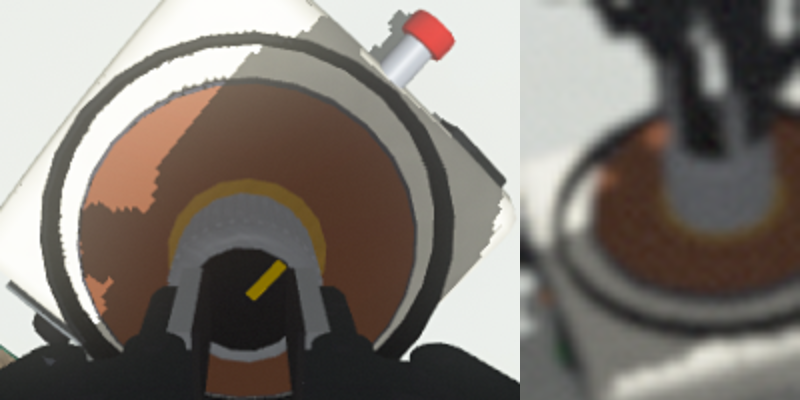

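The fingertips are resting on top of the cap, pressing at about 9 N, so they reach less far than I assumed. I'll open, back off and measure the tip height from depth.

Converted, -5 mm is -0.0067.

```bash
python3 steer.py '[{"xyz": [0,0,-0.0067]},{"xyz": [0,0,-0.0067]},{"xyz": [0,0,-0.0067]},{},{},{}]' 55
python3 - <<'E'
from h import *
from station import ctrl, optics
def pts(f):
    F=192/np.tan(np.radians(float(f["fov_y"]))/2)
    v,u=np.mgrid[0:384,0:512].astype(float);x=u-f["cx"];y=v-f["cy"];r=np.hypot(x,y);k=np.tan(np.minimum(r/F,1.5))/np.maximum(r,1e-9)
    z=f["depth"];c=np.stack([x*k*z,y*k*z,z],-1);E=f["extrinsics"];return ((c-E[:3,3])@E[:3,:3]),z>0
from scipy.spatial.transform import Rotation as R
f=optics.grab_frame("wrist");s=ctrl.sense()
for f,e,q in((dict(np.load("pics/w2.npz")),[474.2,121.1,65.2],[.942,.336,.001,0]),(f,s["ee_pos"],s["eef_rot"])):
    p,ok=pts(f);t=R.from_quat(q).inv().apply((p-np.array(e)).reshape(-1,3))
    m=ok.ravel()&(t[:,2]<20)&(t[:,2]>-120)&(abs(t[:,1])<70)&(abs(t[:,0])<30)
    for sgn in(1,-1):
        n=t[m&(t[:,1]*sgn>0)]
        for a in range(-80,20,6):
            w=n[(n[:,2]>=a)&(n[:,2]<a+6)]
            if len(w): print(sgn,a,len(w),w.min(0).round(0),w.max(0).round(0))
    print()
tool([472.3,120.9,64])
E
```

```text
time_s: 6.1
ee_pos: [472.4, 121.7, 79.2]
eef_rot: [0.942, 0.337, 0.0, -0.0]
contact_force: [-0.1, 0.0, -0.0]
grip_width: 54.9
grasp_force: 0.0
1 -80 893 [-11.  11. -80.] [ 13.  45. -74.]
1 -74 562 [-13.  11. -74.] [ 13.  42. -68.]
1 -68 345 [-12.  10. -68.] [ 12.  29. -62.]
1 -62 172 [-12.  10. -62.] [ 11.  23. -56.]
1 -56 217 [-12.  10. -56.] [ 10.  24. -50.]
1 -50 208 [-11.  10. -50.] [ 10.  24. -44.]
1 -44 165 [-12.  10. -44.] [ 10.  23. -38.]
1 -38 154 [-12.  10. -38.] [ 11.  23. -32.]
1 -32 409 [-17.   0. -32.] [ 17.  21. -26.]
1 -26 1109 [-22.   0. -26.] [ 19.  20. -20.]
1 -20 138 [  1.   0. -20.] [ 20.  20. -14.]
1 -14 98 [  6.   0. -14.] [20. 19. -8.]
1 -8 90 [ 6.  0. -8.] [20. 19. -2.]
1 -2 78 [ 5.  0. -2.] [20. 20.  4.]
1 4 4471 [-30.   0.   4.] [30. 68. 10.]
1 10 512 [-30.  58.  10.] [30. 69. 16.]
1 16 211 [-30.  50.  16.] [30. 67. 20.]
-1 -80 872 [-11. -44. -80.] [ 13. -11. -74.]
-1 -74 554 [-13. -43. -74.] [ 13. -12. -68.]
-1 -68 354 [-12. -28. -68.] [ 12. -10. -62.]
-1 -62 179 [-12. -17. -62.] [ 11. -10. -56.]
-1 -56 217 [-12. -24. -56.] [ 11. -10. -50.]
-1 -50 204 [-12
[... 1418 characters left out ...]
] [ 11. -27. -44.]
-1 -44 209 [-12. -41. -44.] [ 11. -27. -38.]
-1 -38 143 [-12. -39. -38.] [ 10. -27. -32.]
-1 -32 22 [ -8. -28. -32.] [  7. -27. -29.]
-1 -14 1692 [-20. -20. -14.] [21. -1. -8.]
-1 -8 142 [ -8. -21.  -8.] [21. -1. -2.]
-1 -2 85 [  7. -20.  -2.] [21. -1.  4.]
-1 4 71 [  8. -19.   4.] [21. -1. 10.]
-1 10 73 [  7. -20.  10.] [21. -1. 16.]
-1 16 37 [-18. -48.  16.] [29. -1. 20.]

t 6.15 pos [472.2 121.6  79. ] q [-0.841  0.383  0.611  2.084 -0.316  0.764 -0.917]
delta tool [-0.37  0.56 15.01] tool axes
 [[ 7.731e-01  6.343e-01 -4.000e-04]
 [ 6.343e-01 -7.731e-01 -1.000e-04]
 [-3.000e-04 -2.000e-04 -1.000e+00]]
F [ 0.17  0.17 -0.91] M [-0.048  0.027 -0.023] 55.18829561118362 0.0
```

The tips really sit about 30 mm behind the reported TCP: depth shows finger ends at tool z≈-30, and the contact height agrees. I'll descend to TCP z≈37, which puts the tips at about 66.

Converted, 12 mm is 0.016, 8 mm is 0.0107.

```bash
python3 steer.py '[{"xyz": [-0.0005,0.0008,0.0107]},{"xyz": [0,0,0.016]},{"xyz": [0,0,0.016]},{"xyz": [0,0,0.0093]},{"xyz": [0,0,0.004]},{},{}]' 58
python3 -c "from h import *;tool([472.3,120.9,37])"
```

```text
time_s: 6.73
ee_pos: [472.6, 120.6, 37.2]
eef_rot: [0.942, 0.337, -0.0, 0.0]
contact_force: [0.5, 0.2, 0.2]
grip_width: 58.0
grasp_force: 0.0
t 6.7333 pos [472.6 120.6  37.2] q [-0.792  0.455  0.56   2.112 -0.383  0.674 -0.857]
delta tool [-0.04 -0.47  0.15] tool axes
 [[ 7.734e-01  6.339e-01 -2.000e-04]
 [ 6.339e-01 -7.734e-01 -3.000e-04]
 [-3.000e-04  1.000e-04 -1.000e+00]]
F [0.49 0.18 0.24] M [ 0.005  0.022 -0.037] 57.96105760393042 0.0
```

```bash
python3 steer.py '[{},{},{},{},{},{}]' 36 28
python3 -c "from h import *;tool([472.3,120.9,37])"
```

```text
time_s: 7.23
ee_pos: [473.1, 120.8, 37.6]
eef_rot: [0.942, 0.337, 0.001, -0.0]
contact_force: [0.9, -1.8, 6.0]
grip_width: 40.8
grasp_force: 28.2
t 7.2333 pos [473.1 120.8  37.6] q [-0.792  0.454  0.561  2.111 -0.383  0.674 -0.857]
delta tool [-0.56 -0.59  0.62] tool axes
 [[ 7.734e-01  6.340e-01  1.100e-03]
 [ 6.340e-01 -7.734e-01  4.000e-04]
 [ 1.100e-03  4.000e-04 -1.000e+00]]
F [ 0.88 -1.84  6.  ] M [-0.251 -0.093 -0.046] 40.79625344116176 28.249819613120053
```

Converted, -0.4 mm is -0.0005, -0.03 rad is -0.0075.

```bash
for i in 1; do python3 steer.py '[{"xyz": [0,0,-0.0005],"rot": [0,0,-0.0075]},{"rot": [0,0,-0.0075]},{}]'; python3 -c "from h import *;tool([472.3,120.9,37])"; python3 steer.py '[{"xyz": [0,0,-0.0001],"rot": [0,0,-0.0075]},{"rot": [0,0,-0.0075]},{}]'; python3 -c "from h import *;tool([472.3,120.9,37])"; done
```

```text
time_s: 7.48
ee_pos: [472.9, 120.6, 37.7]
eef_rot: [0.931, 0.366, 0.0, 0.0]
contact_force: [1.2, -1.5, 2.6]
grip_width: 41.2
grasp_force: 28.4
t 7.4833 pos [472.9 120.6  37.7] q [-0.779  0.45   0.544  2.111 -0.37   0.672 -0.808]
delta tool [-0.24 -0.65  0.7 ] tool axes
 [[ 7.321e-01  6.812e-01  7.000e-04]
 [ 6.812e-01 -7.321e-01  0.000e+00]
 [ 5.000e-04  4.000e-04 -1.000e+00]]
F [ 1.16 -1.5   2.63] M [-0.399 -0.361 -0.13 ] 41.21065291426967 28.351105338369962
time_s: 7.73
ee_pos: [472.9, 120.5, 37.7]
eef_rot: [0.919, 0.393, 0.0, 0.0]
contact_force: [3.1, -2.5, 1.0]
grip_width: 40.9
grasp_force: 28.5
t 7.7333 pos [472.9 120.5  37.7] q [-0.767  0.447  0.528  2.11  -0.358  0.67  -0.76 ]
delta tool [-0.15 -0.68  0.72] tool axes
 [[ 6.904e-01  7.235e-01  6.000e-04]
 [ 7.235e-01 -6.904e-01  0.000e+00]
 [ 4.000e-04  4.000e-04 -1.000e+00]]
F [ 3.07 -2.48  1.02] M [-0.397 -0.557 -0.356] 40.92221962467094 28.502649404254043
```

Converted, 0.04 rad is 0.01.

```bash
for i in 1; do python3 steer.py '[{"rot": [0,0,0.01]},{"rot": [0,0,0.01]},{"rot": [0,0,0.01]},{}]'; python3 -c "from h import *;tool([472.3,120.9,37])"; python3 steer.py '[{"rot": [0,0,0.01]},{"xyz": [0,0,-0.0001],"rot": [0,0,0.01]},{"xyz": [0,0,-0.0001],"rot": [0,0,0.01]},{}]'; python3 -c "from h import *;tool([472.3,120.9,37])"; done
```

```text
time_s: 8.07
ee_pos: [472.4, 121.0, 37.7]
eef_rot: [0.942, 0.336, -0.0, -0.0]
contact_force: [1.6, -1.2, 2.7]
grip_width: 40.8
grasp_force: 29.1
t 8.0667 pos [472.4 121.   37.7] q [-0.793  0.454  0.561  2.112 -0.383  0.675 -0.859]
delta tool [-0.12 -0.01  0.67] tool axes
 [[ 7.738e-01  6.334e-01 -3.000e-04]
 [ 6.334e-01 -7.738e-01  1.000e-04]
 [-2.000e-04 -3.000e-04 -1.000e+00]]
F [ 1.57 -1.21  2.69] M [-0.254 -0.199 -0.151] 40.834350852572385 29.099157846649177
time_s: 8.4
ee_pos: [472.4, 121.2, 37.8]
eef_rot: [0.96, 0.28, -0.0, -0.0]
contact_force: [0.7, -0.1, 1.6]
grip_width: 41.0
grasp_force: 29.1
t 8.4 pos [472.4 121.2  37.8] q [-0.817  0.46   0.594  2.113 -0.407  0.68  -0.954]
delta tool [-0.18  0.18  0.83] tool axes
 [[ 8.434e-01  5.373e-01 -4.000e-04]
 [ 5.373e-01 -8.434e-01  2.000e-04]
 [-2.000e-04 -3.000e-04 -1.000e+00]]
F [ 0.73 -0.14  1.61] M [-0.083 -0.187 -0.01 ] 41.04225094774631 29.112530644924846
```

Converted, -0.1 mm is -0.0001, 0.04 rad is 0.01.

```bash
for i in 1; do python3 steer.py '[{"xyz": [0,0,-0.0001],"rot": [0,0,0.01]},{"xyz": [0,0,-0.0001],"rot": [0,0,0.01]},{"xyz": [0,0,-0.0001],"rot": [0,0,0.01]},{}]'; python3 -c "from h import *;tool([472.3,120.9,37])";python3 - <<'E'
from station import ctrl, optics
import cv2
f=optics.grab_frame("wrist");cv2.imwrite("pics/x.png",cv2.resize(f["color"][90:290,130:390],(520,400)))
E
done
```

```text
time_s: 8.73
ee_pos: [472.3, 121.1, 38.0]
eef_rot: [0.975, 0.222, -0.0, -0.0]
contact_force: [1.3, 0.8, 0.7]
grip_width: 40.7
grasp_force: 29.0
t 8.7333 pos [472.3 121.1  38. ] q [-0.842  0.468  0.627  2.114 -0.431  0.686 -1.049]
delta tool [-0.07  0.17  1.01] tool axes
 [[ 9.013e-01  4.331e-01 -5.000e-04]
 [ 4.331e-01 -9.013e-01  0.000e+00]
 [-4.000e-04 -2.000e-04 -1.000e+00]]
F [1.3  0.85 0.67] M [-0.033 -0.25  -0.018] 40.667174050104265 29.019092662492767
```

View pics/x.png

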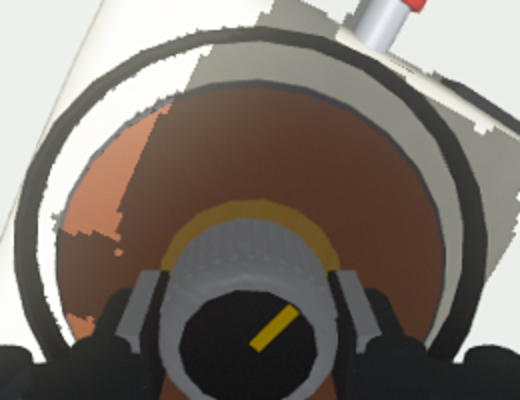

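The yellow line kept its bearing to the fingers, so the cap turned freely clockwise. Counter-clockwise torque built up toward the stop, so this is a left-hand thread. I'll keep unscrewing clockwise, following the 1.91 mm/rad rise.

Converted, -0.23 mm is -0.0003, 0.12 rad is 0.03.

```bash
python3 steer.py '[{"xyz": [0,0,-0.0003],"rot": [0,0,0.03]},{"xyz": [0,0,-0.0003],"rot": [0,0,0.03]},{"xyz": [0,0,-0.0003],"rot": [0,0,0.03]},{"xyz": [0,0,-0.0003],"rot": [0,0,0.03]},{"xyz": [0,0,-0.0003],"rot": [0,0,0.03]},{"xyz": [0,0,-0.0003],"rot": [0,0,0.03]},{"xyz": [0,0,-0.0003],"rot": [0,0,0.03]},{}]'; python3 -c "from h import *;tool([472.3,120.9,37])"
```

```text
time_s: 9.45
ee_pos: [472.3, 121.3, 39.6]
eef_rot: [0.981, -0.196, -0.0, 0.0]
contact_force: [0.7, 0.8, 2.2]
grip_width: 41.2
grasp_force: 29.2
t 9.45 pos [472.3 121.3  39.6] q [-1.004  0.539  0.859  2.122 -0.61   0.746 -1.713]
delta tool [0.16 0.32 2.59] tool axes
 [[ 9.229e-01 -3.851e-01 -7.000e-04]
 [-3.851e-01 -9.229e-01 -1.000e-04]
 [-6.000e-04  4.000e-04 -1.000e+00]]
F [0.66 0.85 2.22] M [ 0.188 -0.094  0.01 ] 41.20040179440378 29.2216596059734
```

Converted, -0.23 mm is -0.0003, 0.12 rad is 0.03.

```bash
python3 steer.py '[{"xyz": [0,0,-0.0003],"rot": [0,0,0.03]},{"xyz": [0,0,-0.0003],"rot": [0,0,0.03]},{"xyz": [0,0,-0.0003],"rot": [0,0,0.03]},{"xyz": [0,0,-0.0003],"rot": [0,0,0.03]},{"xyz": [0,0,-0.0003],"rot": [0,0,0.03]},{"xyz": [0,0,-0.0003],"rot": [0,0,0.03]},{"xyz": [0,0,-0.0003],"rot": [0,0,0.03]},{}]'; python3 -c "from h import *;tool([472.3,120.9,37])"
```

```text
time_s: 10.12
ee_pos: [472.7, 121.2, 41.2]
eef_rot: [0.816, -0.578, -0.0, 0.0]
contact_force: [2.0, 2.4, 1.0]
grip_width: 40.9
grasp_force: 29.3
t 10.1167 pos [472.7 121.2  41.2] q [-1.134  0.652  1.078  2.126 -0.795  0.846 -2.365]
delta tool [0.15 0.44 4.19] tool axes
 [[ 3.319e-01 -9.433e-01 -2.000e-04]
 [-9.433e-01 -3.319e-01 -2.000e-04]
 [ 1.000e-04  3.000e-04 -1.000e+00]]
F [1.98 2.36 1.04] M [ 0.478 -0.344 -0.007] 40.94836335236272 29.263032445160206
```

Turned 1.92 rad so far, and joint 5 is nearing its limit. Now I'll release, turn the hand back and regrip.

Converted, -0.12 rad is -0.03.

```bash
python3 steer.py '[{},{},{},{},{"rot": [0,0,-0.03]},{"rot": [0,0,-0.03]},{"rot": [0,0,-0.03]},{"rot": [0,0,-0.03]}]' 60 >/dev/null
python3 steer.py '[{"rot": [0,0,-0.03]},{"rot": [0,0,-0.03]},{"rot": [0,0,-0.03]},{"rot": [0,0,-0.03]},{"rot": [0,0,-0.03]},{"rot": [0,0,-0.03]},{"rot": [0,0,-0.03]},{"rot": [0,0,-0.03]}]' >/dev/null
python3 steer.py '[{"rot": [0,0,-0.03]},{"rot": [0,0,-0.03]},{"rot": [0,0,-0.03]},{"rot": [0,0,-0.03]},{},{}]'
python3 -c "from h import *;tool([472.4,121,41.2])"
```

```text
time_s: 11.95
ee_pos: [472.6, 120.6, 41.6]
eef_rot: [0.942, 0.335, 0.0, -0.0]
contact_force: [0.2, 0.2, 0.6]
grip_width: 60.2
grasp_force: 0.0
t 11.95 pos [472.6 120.6  41.6] q [-0.797  0.447  0.567  2.11  -0.377  0.683 -0.865]
delta tool [ 0.15 -0.45  0.38] tool axes
 [[ 7.752e-01  6.317e-01  1.000e-04]
 [ 6.317e-01 -7.752e-01  6.000e-04]
 [ 5.000e-04 -4.000e-04 -1.000e+00]]
F [0.16 0.25 0.57] M [ 0.008 -0.034  0.027] 60.24469015498598 0.0
```

Converted, -0.4 mm is -0.0005, 0.1 mm is 0.0001.

```bash
python3 steer.py '[{"xyz": [0.0001,-0.0005,0]},{},{},{},{},{},{}]' 36 28
python3 -c "from h import *;tool([472.4,121,41.2])"
```

```text
time_s: 12.53
ee_pos: [472.6, 121.2, 41.5]
eef_rot: [0.942, 0.337, 0.0, -0.0]
contact_force: [0.4, 0.6, 4.8]
grip_width: 41.2
grasp_force: 28.0
t 12.5333 pos [472.6 121.2  41.5] q [-0.799  0.447  0.567  2.11  -0.377  0.683 -0.864]
delta tool [-0.29  0.08  0.34] tool axes
 [[ 7.733e-01  6.340e-01  3.000e-04]
 [ 6.340e-01 -7.733e-01  1.000e-04]
 [ 3.000e-04  1.000e-04 -1.000e+00]]
F [0.37 0.63 4.8 ] M [-0.126  0.083  0.012] 41.15505184004122 27.95901334960945
```

Converted, -0.4 mm is -0.0005, -0.25 mm is -0.0003, 0.12 rad is 0.03.

```bash
python3 steer.py '[{"xyz": [0,0,-0.0005],"rot": [0,0,0.03]},{"xyz": [0,0,-0.0003],"rot": [0,0,0.03]},{"xyz": [0,0,-0.0003],"rot": [0,0,0.03]},{"xyz": [0,0,-0.0003],"rot": [0,0,0.03]},{"xyz": [0,0,-0.0003],"rot": [0,0,0.03]},{"xyz": [0,0,-0.0003],"rot": [0,0,0.03]},{"xyz": [0,0,-0.0003],"rot": [0,0,0.03]},{}]'; python3 -c "from h import *;tool([472.4,121,41.2])"
```

```text
time_s: 13.2
ee_pos: [472.7, 121.2, 43.2]
eef_rot: [0.997, -0.079, 0.0, 0.0]
contact_force: [1.2, 0.5, 4.0]
grip_width: 41.2
grasp_force: 28.7
t 13.2 pos [472.7 121.2  43.2] q [-0.966  0.508  0.8    2.117 -0.549  0.732 -1.536]
delta tool [-0.25  0.26  1.96] tool axes
 [[ 9.875e-01 -1.578e-01  5.000e-04]
 [-1.578e-01 -9.875e-01 -5.000e-04]
 [ 6.000e-04  4.000e-04 -1.000e+00]]
F [1.18 0.49 3.95] M [ 0.031 -0.085 -0.054] 41.23798424992886 28.670396988163702
```

Converted, -0.25 mm is -0.0003, -0.23 mm is -0.0003, 0.12 rad is 0.03.

```bash
python3 steer.py '[{"xyz": [0,0,-0.0003],"rot": [0,0,0.03]},{"xyz": [0,0,-0.0003],"rot": [0,0,0.03]},{"xyz": [0,0,-0.0003],"rot": [0,0,0.03]},{"xyz": [0,0,-0.0001],"rot": [0,0,0.03]},{"xyz": [0,0,-0.0001],"rot": [0,0,0.03]},{"xyz": [0,0,-0.0001],"rot": [0,0,0.03]},{"xyz": [0,0,-0.0001],"rot": [0,0,0.03]},{}]'; python3 -c "from h import *;tool([472.4,121,41.2])"
```

```text
time_s: 13.87
ee_pos: [473.1, 121.6, 44.7]
eef_rot: [0.879, -0.478, 0.0, -0.0]
contact_force: [-0.1, 1.9, 10.3]
grip_width: 41.2
grasp_force: 29.3
t 13.8667 pos [473.1 121.6  44.7] q [-1.106  0.609  1.024  2.122 -0.735  0.818 -2.188]
delta tool [0.13 0.97 3.46] tool axes
 [[ 5.437e-01 -8.393e-01  1.000e-03]
 [-8.393e-01 -5.437e-01  3.000e-04]
 [ 3.000e-04 -1.000e-03 -1.000e+00]]
F [-0.06  1.91 10.33] M [ 0.338  0.142 -0.106] 41.20827483633477 29.32747104030568
```

Converted, -0.4 mm is -0.0005, 0.12 rad is 0.03.

```bash
python3 steer.py '[{"xyz": [0,0,-0.0005],"rot": [0,0,0.03]},{"xyz": [0,0,-0.0005],"rot": [0,0,0.03]},{},{}]'; python3 -c "from h import *;tool([472.4,121,41.2])"
python3 steer.py '[{"xyz": [0,0,-0.0005]},{},{}]'; python3 -c "from h import *;tool([472.4,121,41.2])"
```

```text
time_s: 14.2
ee_pos: [472.8, 121.3, 45.2]
eef_rot: [0.817, -0.576, 0.0, -0.0]
contact_force: [0.4, 0.3, 5.4]
grip_width: 41.7
grasp_force: 28.9
t 14.2 pos [472.8 121.3  45.2] q [-1.139  0.645  1.084  2.124 -0.785  0.851 -2.37 ]
delta tool [0.17 0.52 3.98] tool axes
 [[ 3.361e-01 -9.418e-01  5.000e-04]
 [-9.418e-01 -3.361e-01 -3.000e-04]
 [ 4.000e-04 -4.000e-04 -1.000e+00]]
F [0.41 0.28 5.43] M [ 0.256 -0.121 -0.061] 41.73035957862297 28.911130087799393
time_s: 14.45
ee_pos: [472.7, 121.3, 45.4]
eef_rot: [0.817, -0.577, 0.0, -0.0]
contact_force: [3.8, 2.6, -1.6]
grip_width: 40.8
grasp_force: 28.7
t 14.45 pos [472.7 121.3  45.4] q [-1.139  0.644  1.084  2.124 -0.784  0.851 -2.372]
delta tool [0.19 0.43 4.21] tool axes
 [[ 3.339e-01 -9.426e-01  6.000e-04]
 [-9.426e-01 -3.339e-01  0.000e+00]
 [ 2.000e-04 -6.000e-04 -1.000e+00]]
F [ 3.82  2.62 -1.59] M [ 0.333 -0.735  0.039] 40.8131538975325 28.67037130985409
```

Converted, -0.4 mm is -0.0005.

```bash
python3 steer.py '[{"xyz": [0,0,-0.0005]},{},{}]'; python3 steer.py '[{"xyz": [0,0,-0.0008]},{},{}]'; python3 -c "from h import *;tool([472.4,121,41.2])"
```

```text
time_s: 14.7
ee_pos: [472.7, 121.2, 45.9]
eef_rot: [0.816, -0.578, 0.0, -0.0]
contact_force: [4.7, 1.8, -4.9]
grip_width: 41.2
grasp_force: 28.9
time_s: 14.95
ee_pos: [472.6, 121.1, 46.5]
eef_rot: [0.816, -0.578, 0.0, -0.0]
contact_force: [5.3, 0.8, -4.7]
grip_width: 40.9
grasp_force: 29.0
t 14.95 pos [472.6 121.1  46.5] q [-1.141  0.643  1.088  2.124 -0.782  0.853 -2.375]
delta tool [-0.01  0.26  5.32] tool axes
 [[ 3.314e-01 -9.435e-01  5.000e-04]
 [-9.435e-01 -3.314e-01 -2.000e-04]
 [ 3.000e-04 -4.000e-04 -1.000e+00]]
F [ 5.33  0.83 -4.65] M [ 0.161 -1.107  0.034] 40.86632099843035 29.0243612753693
```

Converted, -0.5 mm is -0.0007, 0.2 mm is 0.0003.

```bash
python3 steer.py '[{"xyz": [0.0003,-0.0007,0]},{},{}]'; python3 steer.py '[{"xyz": [0,0,-0.0008]},{},{}]'; python3 -c "from h import *;tool([472.4,121,41.2])
from station import ctrl, optics
import cv2
f=optics.grab_frame('wrist');g=optics.grab_frame('side')
cv2.imwrite('pics/y.png',np.hstack([cv2.resize(f['color'][90:290,130:390],(520,400)),cv2.resize(g['color'][170:230,190:230],(266,400),interpolation=cv2.INTER_CUBIC)]))"
```

```text
time_s: 15.2
ee_pos: [472.7, 121.1, 46.5]
eef_rot: [0.816, -0.578, -0.0, 0.0]
contact_force: [3.4, 1.5, -2.3]
grip_width: 41.6
grasp_force: 29.2
time_s: 15.45
ee_pos: [472.7, 121.0, 47.1]
eef_rot: [0.816, -0.578, -0.0, 0.0]
contact_force: [3.1, 1.1, -2.8]
grip_width: 41.0
grasp_force: 29.1
t 15.45 pos [472.7 121.   47.1] q [-1.141  0.643  1.089  2.122 -0.781  0.855 -2.377]
delta tool [-0.06  0.3   5.88] tool axes
 [[ 3.312e-01 -9.436e-01 -4.000e-04]
 [-9.436e-01 -3.312e-01 -0.000e+00]
 [-1.000e-04  4.000e-04 -1.000e+00]]
F [ 3.06  1.08 -2.78] M [ 0.069 -0.658 -0.   ] 41.00529112588393 29.12162603577599
```

View pics/y.png

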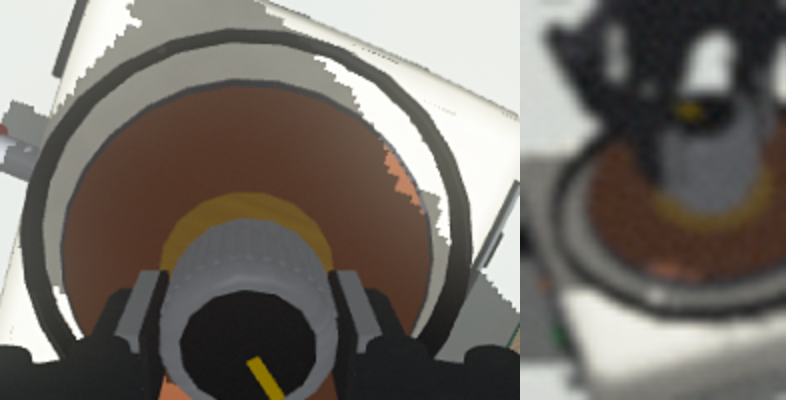

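The cap rises with the hand at about its own weight (Fz ≈ -2.8 N) and hasn't slipped in the fingers: it is free. I'll lift it slowly off the nose, then higher.

Converted, -2 mm is -0.0027, -1 mm is -0.0013.

```bash
python3 steer.py '[{"xyz": [0.0001,-0.0004,-0.0013]},{"xyz": [0,0,-0.0027]},{"xyz": [0,0,-0.0027]},{"xyz": [0,0,-0.0027]},{}]'; python3 steer.py '[{"xyz": [0,0,-0.004]},{"xyz": [0,0,-0.004]},{"xyz": [0,0,-0.004]},{"xyz": [0,0,-0.004]},{"xyz": [0,0,-0.008]},{"xyz": [0,0,-0.0107]},{"xyz": [0,0,-0.0133]},{}]';python3 steer.py '[{"xyz": [0,0,-0.0133]},{"xyz": [0,0,-0.0213]},{"xyz": [0,0,-0.024]},{"xyz": [0,0,-0.024]},{"xyz": [0,0,-0.024]},{"xyz": [0,0,-0.016]},{"xyz": [0,0,-0.008]},{"xyz": [0,0,-0.0027]}]';python3 steer.py '[{},{},{},{},{},{}]'; python3 -c "from h import *;tool([472.4,121,41.2])
from station import ctrl, optics
import cv2
f=optics.grab_frame('wrist');g=optics.grab_frame('side')
cv2.imwrite('pics/z.png',np.hstack([cv2.resize(f['color'][90:290,130:390],(390,300)),cv2.resize(g['color'][120:270,170:320],(400,400),interpolation=cv2.INTER_CUBIC)[:300]]))"
```

```text
time_s: 15.97
ee_pos: [473.0, 121.1, 54.4]
eef_rot: [0.816, -0.578, -0.0, 0.0]
contact_force: [-0.1, 0.6, -2.4]
grip_width: 41.0
grasp_force: 29.3
time_s: 16.63
ee_pos: [474.4, 121.1, 92.0]
eef_rot: [0.816, -0.578, 0.001, -0.001]
contact_force: [0.3, 0.1, -1.7]
grip_width: 41.2
grasp_force: 29.3
time_s: 17.3
ee_pos: [473.5, 121.4, 190.9]
eef_rot: [0.816, -0.578, 0.0, -0.001]
contact_force: [0.2, -0.0, -2.4]
grip_width: 40.8
grasp_force: 29.3
time_s: 17.8
ee_pos: [473.1, 120.9, 189.9]
eef_rot: [0.816, -0.578, -0.0, 0.0]
contact_force: [-0.2, 0.2, -2.7]
grip_width: 41.0
grasp_force: 29.3
t 17.8 pos [473.1 120.9 189.9] q [-1.363  0.469  1.367  1.988 -0.517  1.11  -2.576]
delta tool [ -0.37   0.59 148.65] tool axes
 [[ 3.309e-01 -9.437e-01 -4.000e-04]
 [-9.437e-01 -3.309e-01 -4.000e-04]
 [ 3.000e-04  5.000e-04 -1.000e+00]]
F [-0.16  0.16 -2.74] M [ 0.036 -0.073 -0.012] 40.99385535631334 29.341070472146384
```

View pics/z.png

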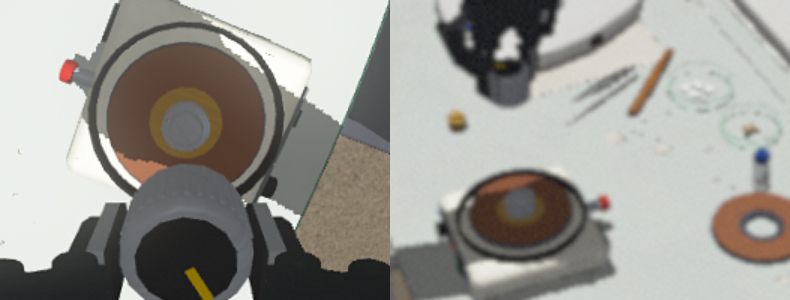

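The spindle nose is bare (left view, about (185,125)). The cap hangs upright in the fingers, about 130 mm above the nose, and is still.

```bash
python3 -c "from station import ctrl, optics;print(ctrl.job_done())"
```

```text
the job is handed in; nothing more can be done
None
```

The left machine's cap turned out to have a left-hand thread: it came free turning clockwise, and I handed the job in with it held upright and still about 130 mm above the spindle; on the first attempt to grip it, the fingertips briefly pressed on its top with about 9 N.

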